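Heft two spar blocks, shelve the light one, show the heavy one on the light panel

ROBOT

A 7-joint arm with a two-finger parallel gripper is mounted at the origin on the work surface. World frame = base frame: x ahead of the robot, y to its left, z up, the work surface at z = 0. Lengths are in mm, angles in rad, forces in N, time in s.
With the tool pointing down it reaches from about 400 to 875 mm from the base axis. Payload 4.4 kg.
Tool frame: the origin (TCP) lies midway between the tips of the shut fingers; the grasp point (between the pads) lies 19 mm behind it; z points along the fingers, y is the line along which they close (so a half turn about z gives the same grasp; the last joint's range is limited). The gripper opens to 85 mm and grips with 20 to 120 N. Pads are 22 mm wide; open, the fingers measure 114 mm over their backs; the gripper's body (76 mm by 85 mm) begins 54 mm behind the grasp point. The pads swing forward as they close: fully open they stand 13 mm farther back than shut.
Start: joints at [-1.237, 0.628, 0.038, 1.517, -0.027, 0.996, -0.02], TCP at [252.98, 598.764, 231.313] pointing down, gripper open.
Joint ranges: [-3.06, 3.06], [-0.37, 2.12], [-1.25, 1.32], [0.18, 2.47], [-1.1, 4.24], [0.23, 1.98], [-2.94, 2.94]. Speed limits (rad/s): [2.57, 2.57, 3.14, 3.14, 3.14, 3.14, 3.14].

INTERFACE

Orientations are given as [roll, pitch, yaw] about the fixed x, y, z axes, in that order (R = Rz(yaw) Ry(pitch) Rx(roll)).
In Python, from workcell import get_obs, capture, calibration, hand_in gives the robot as it stands.
- The arm moves only by the tool step_arm, never from a script. Its argument "deltas" is a list of rows, each a list of 6 numbers: the shift along the tool's x, y, z in mm, then the turn, a rotation vector about the tool's x, y, z in degrees. In form: [[tx, ty, tz, ax, ay, az], ...]. A call has 1 to 10 rows; each row shifts and turns the commanded pose from where the row before left it, along the tool's axes as they then stand; what a row does not reach is not made up. A row lasts 1/12 s, in which the tool goes at most 41.7 mm and 7.16 degrees, less where a joint would pass 70% of its speed; a pose out of reach is approached as far as the arm can. A call is refused whole if a number of a shift passes 41.7 or a number of a turn 7.16, either way. A call with a gripper value outside its range is refused whole. "gripper" is the finger opening in mm, from 0 to 85.4, set as the call begins (left out, the last holds). The fingers move at their own pace and stop on an object; "squeeze" is the grip in N (left out, the last holds). Time passes only in rows, so rows that do not move let the fingers close. It gives the time, the measured TCP pose, the force, the opening and the grip force at its end, in the units of the state.
- get_obs(): the state, without advancing time (a new reading comes with each control period).
- capture(name): name is "scene" or "top"; returns the picture (480x640x3 uint8, red, green, blue); there is no depth.
- calibration(name): a dict with "intrinsics" (3x3 intrinsics, pixels), "pose" (4x4, takes a point from camera to world coordinates). Camera axes: x right, y up, looking along -z (the intrinsics and any distortion apply to the point x, -y, -z); pixel columns grow to the right and rows downward; lengths in mm; the calibration is good to about 2 mm. A picture is of the moment at which its call begins. calibration takes no time and is no camera call.
- hand_in(): hands the job in; it is judged then, once.
The state is a dict: "clock": time; "joint_pos": joint angles; "joint_vel": joint speeds; "tau": joint torques, N m; "ee_pos": TCP position; "ee_rot": TCP orientation; "ft_force": force on the tool from outside, world axes, zero at the start; "torque": the same for the moment, N m; "width": finger opening in mm; "finger_force": force on a finger pad.
Only numpy, scipy, OpenCV 4.12 (cv2) and the standard library are available. Lean on these libraries where they do the work, as an engineer would, in place of code of your own. Each camera call takes 0.05 s, during which the arm holds its last target. There are 200 camera calls.

TASK

Two sawn spar blocks that look alike stand on the bench in front of the stock shelf: one is ordinary calcite, the other is heavy spar. Lift each in turn to feel which is heavier, setting them back on the bench until you have felt both; then put the lighter one into the empty place of the row on the shelf, square and in line with its neighbours, and let go of it. Finally pick up the heavier one and finish while holding it, upright and still, a hand's width above the middle of the light panel; do not disturb the row, the hammer or the jar.

Things in the scene. Friction and masses are not known exactly. Their poses are not given: they have to be found in the camera images.
- block_a: one of the two blocks to feel, loose on the bench: cream stone, 46 x 46 mm in plan, four flat upright sides up to 50 mm, broken crown up to 58 mm. Origin at the centre of its underside, z up, x and y square to its sides. Grip it across two parallel sides (46 mm)
- block_b: the other block to feel: same look, shape, size and origin as block_a. Each weighs between 300 and 600 g, and one is heavier than the other by at least a third (140 g or more); the heavier may stand on the left or on the right
- shelf: fixed wooden plank 100 mm deep (its x), 290 mm long (its y), on two cleats; its top is 40 mm above the bench. Origin on the bench under its centre. Places along its y at -93, -31, +31, +93 mm; the one at +31 is empty, between neighbours 78 mm apart: room for the fingers is only in front of and behind a block (shelf's x)
- free_place (a point): point on the top of the shelf (40 mm above the bench) at the middle of the empty place, where the centre of the lighter block's underside belongs; axes as the shelf's
- row_1: block standing on the shelf at y = -93 mm of the shelf; loose, same shape and size as block_a, origin at the centre of its underside, sides square to the shelf; leave alone
- row_2: the same at y = -31 mm of the shelf; leave alone
- row_3: the same at y = +93 mm of the shelf; leave alone
- panel: fixed flat LED light panel lying on the bench, 210 mm (its x) by 150 mm (its y), 8 mm thick, grey plastic rim, white lit face. Origin at the centre of its underside
- panel_face (a point): middle of the panel's white lit face (180 x 126 mm), on its surface 8 mm above the bench; axes as the panel's, z up
- hammer: loose hammer with a wooden handle, lying on the bench to the left of the blocks, about 250 mm long along its x, handle to its -x; leave alone
- jar: loose white jar with a metal cap, 56 mm across, 75 mm tall, standing on the bench beyond the light panel; origin at the centre of its underside; leave alone
There are look-alikes about, which are no part of the job. What is shaped like the block_a but orange or purple is not meant.

How it is judged:
By the outcome, as a careful person would: the job done as asked, in the order asked, and still so for the second after the job is handed in, while the arm keeps its last pose, push and grip.
It also fails if it takes over 64 s, if anything falls off the work surface, if the arm or the gripper's body presses on something with over 40 N, if the wrist force passes 120 N, or if a joint passes its speed limit or range.

## Working session

There is one attempt and no reset: what is moved stays moved. The work goes in short steps, Python scripts to look and compute and a tool call to move; the robot and the scene stay as the last step left them, time stands still between calls to the robot, and variables do not carry over. Pictures are saved under pics/ and viewed, at most 10 in all, crops included, and the job is handed in when it is done.

Besides the shell and the picture viewer there is one more tool, called as name([rows], argument=value, ...), one row to a line, values as JSON. step_arm: Moves the arm, as the interface text tells. Its arguments: {"type":"object","properties":{"deltas":{"type":"array","items":{"type":"array","items":{"type":"number"}}},"gripper":{"type":"number"},"squeeze":{"type":"number"}},"required":["deltas"]}

```bash
mkdir -p pics; ls; python3 - <<'E'
from workcell import *
import cv2,numpy as np
np.set_printoptions(suppress=True,precision=3)
o=get_obs();print(o['clock'],o['ee_pos'],o['ee_rot'],o['width'],o['ft_force'])
for n in("scene","top"):
    im=capture(n);cv2.imwrite(f'pics/{n}0.png',im[:,:,::-1]);c=calibration(n);print(n,c)
E
```

```text
pics
0.0 [252.707 598.19  230.374] [-3.14   0.     2.742] 85.28720207302418 [-0.048  0.023  0.117]
scene {'intrinsics': array([[474.202,   0.   , 320.403],
       [  0.   , 474.202, 244.557],
       [  0.   ,   0.   ,   1.   ]]), 'pose': array([[   0.675,   -0.581,    0.455, 1007.825],
       [   0.738,    0.529,   -0.42 , -418.189],
       [   0.003,    0.619,    0.785,  829.901],
       [   0.   ,    0.   ,    0.   ,    1.   ]])}
top {'intrinsics': array([[616.807,   0.   , 327.337],
       [  0.   , 616.807, 241.725],
       [  0.   ,   0.   ,   1.   ]]), 'pose': array([[  -0.006,    0.994,   -0.113,  433.745],
       [  -1.   ,   -0.007,   -0.014,  -16.701],
       [  -0.015,    0.113,    0.994, 1167.992],
       [   0.   ,    0.   ,    0.   ,    1.   ]])}
```

View pics/scene0.png

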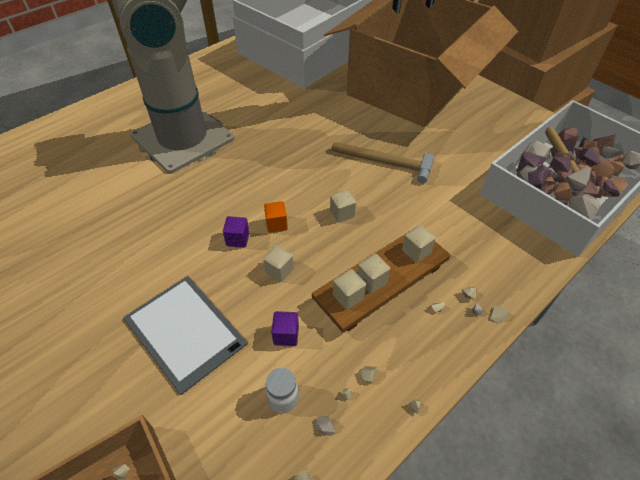

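View pics/top0.png

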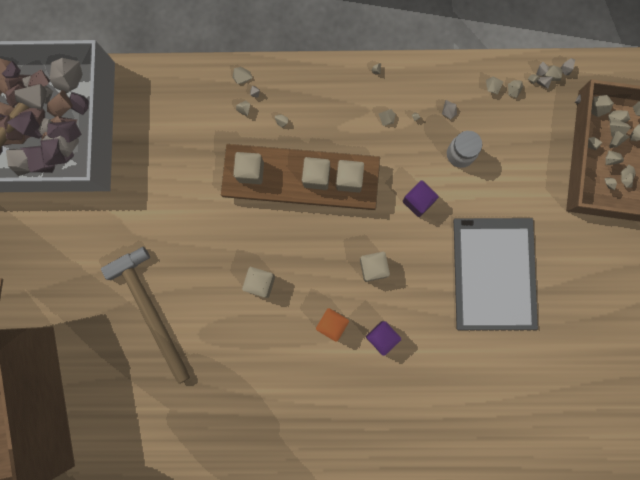

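The top view shows cream blocks at (258,282) and (374,266) in front of the shelf (300,177). The row blocks are at (248,166), (316,172) and (350,174), with the gap at about (282,169). The look-alikes are orange (332,324) and purple (384,338) and (421,198). The panel is at (496,274), the jar at (466,148) and the hammer at (150,310). The two cream ones fit block_a/b: cream, loose, and in front of the shelf.

```bash
cat > h.py <<'E'
from workcell import *
import cv2,numpy as np
np.set_printoptions(suppress=True,precision=2)
CAL={n:calibration(n) for n in("scene","top")}
def ray(n,p):
    c=CAL[n];K=np.array(c['intrinsics']);T=np.array(c['pose'])
    p=np.atleast_2d(np.asarray(p,float))
    d=np.c_[(p[:,0]-K[0,2])/K[0,0],-(p[:,1]-K[1,2])/K[1,1],-np.ones(len(p))]@T[:3,:3].T
    return T[:3,3],d
def plane(n,p,z):
    o,d=ray(n,p);return (o+d*((z-o[2])/d[:,2])[:,None])[:,:2]
def blob(n,im,mask,c,r):
    # contour of the mask component nearest pixel c
    cs,_=cv2.findContours(mask,cv2.RETR_EXTERNAL,cv2.CHAIN_APPROX_NONE)
    cs=[k for k in cs if cv2.contourArea(k)>60]
    return min(cs,key=lambda k:np.linalg.norm(k[:,0].mean(0)-c))[:,0]
def cream(im):
    h=cv2.cvtColor(im,cv2.COLOR_RGB2HSV)
    return ((h[...,1]<95)&(h[...,2]>100)).astype(np.uint8)*255
def box(n,cnt,z0):
    # near extremes at z0, far ones at z0+50 (camera at o)
    o,_=ray(n,cnt[:1]);a=plane(n,cnt,z0);b=plane(n,cnt,z0+50)
    r=cv2.minAreaRect(a.astype(np.float32));y=np.deg2rad(r[2]);y=(y+np.pi/4)%(np.pi/2)-np.pi/4
    c=np.zeros(2);w=[]
    for u in(np.array([np.cos(y),np.sin(y)]),np.array([-np.sin(y),np.cos(y)])):
        s=np.sign((a.mean(0)-o[:2])@u); near=(a@u*s).min(); far=(b@u*s).max()
        w.append(far-near);c+=u*s*(far+near)/2
    return c,np.rad2deg(y),np.array(w)
E
python3 - <<'E'
from h import *
im=cv2.imread('pics/top0.png')[:,:,::-1].copy()
h=cv2.cvtColor(im,cv2.COLOR_RGB2HSV)
for p in[(258,280),(374,262),(248,164),(316,170),(262,296),(376,276),(300,250),(282,185),(495,280)]:print(p,h[p[1],p[0]])
m=cream(im)
for c,z in[((258,282),0),((374,266),0),((248,166),40),((316,172),40),((350,174),40)]:
    k=blob('top',im,m,c,0);print(c,cv2.contourArea(k),*box('top',k,z))
def crop(x,y,w,hh,s):
    v=np.hstack([im[y:y+hh,x:x+w],cv2.cvtColor(m,cv2.COLOR_GRAY2RGB)[y:y+hh,x:x+w]]);return cv2.resize(v,None,fx=s,fy=s,interpolation=cv2.INTER_CUBIC)
cv2.imwrite('pics/c1.png',crop(215,140,190,170,2)[:,:,::-1])
E
```

```text
(258, 280) [ 21  50 152]
(374, 262) [ 20  51 156]
(248, 164) [ 21  50 153]
(316, 170) [ 21  49 155]
(262, 296) [ 20  57 125]
(376, 276) [ 20  53 136]
(300, 250) [ 17  87 152]
(282, 185) [ 15 119  88]
(495, 280) [105   3 161]
(258, 282) 237248.5 [569.33  21.26] -1.983100891113279 [ 895.34 1242.58]
(374, 266) 237248.5 [569.33  21.26] -1.983100891113279 [ 895.34 1242.58]
(248, 166) 237248.5 [564.22  19.46] -1.9831237792968737 [ 863.78 1199.01]
(316, 172) 237248.5 [564.22  19.46] -1.9831237792968737 [ 863.78 1199.01]
(350, 174) 237248.5 [564.22  19.46] -1.9831237792968737 [ 863.78 1199.01]
```

View pics/c1.png

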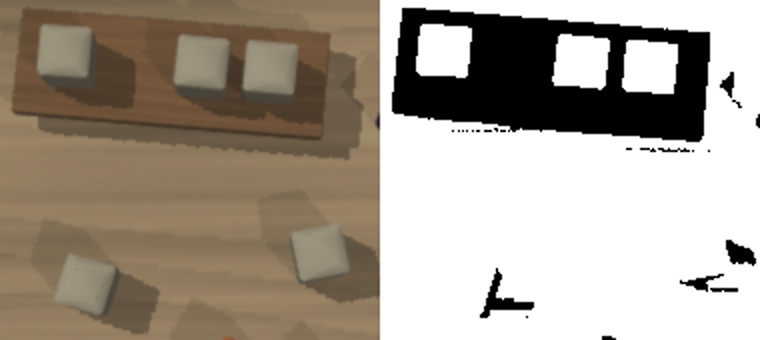

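```bash
sed -i 's/(h\[...,1\]<95)&(h\[...,2\]>100)/(h[...,1]<70)\&(h[...,2]>60)/' h.py; cat > m.py <<'E'
from h import *
im=cv2.imread('pics/top0.png')[:,:,::-1].copy();sc=cv2.imread('pics/scene0.png')[:,:,::-1].copy()
m=cream(im);P={}
for nm,c,s,z in[('L',(258,282),(343,206),0),('R',(374,266),(279,263),0),('r3',(248,166),(419,243),40),('r2',(316,172),(374,272),40),('r1',(350,174),(349,289),40)]:
    k=blob('top',im,m,c,0);b=box('top',k,z);P[nm]=b[0];print(nm,cv2.contourArea(k),*b)
    ks=blob('scene',sc,cream(sc),s,0);bs=box('scene',ks,z)
    print('   scene',cv2.contourArea(ks),*bs)
d=P['r3']-P['r1'];print('row yaw',np.rad2deg(np.arctan2(-d[0],d[1])),np.linalg.norm(d),np.linalg.norm(P['r2']-P['r1']),'free',P['r1']+d*124/186,(P['r2']+P['r3'])/2)
h=cv2.cvtColor(im,cv2.COLOR_RGB2HSV)
s=((h[...,1]>100)&(h[...,0]<20)).astype(np.uint8)*255; s[:140]=0;s[215:]=0;s[:,:215]=0;s[:,390:]=0
s|=np.where(np.indices(s.shape)[0]<215,m,0).astype(np.uint8)
s[:140]=0;s=cv2.morphologyEx(s,cv2.MORPH_OPEN,np.ones((5,5)))
k=blob('top',im,s,(300,177),0);r=cv2.minAreaRect(plane('top',k,40).astype(np.float32));print('shelf',r)
w=((h[...,1]<20)&(h[...,2]>130)).astype(np.uint8)*255
k=blob('top',im,w,(496,276),0);print('panel',cv2.contourArea(k),cv2.minAreaRect(plane('top',k,8).astype(np.float32)))
E
python3 m.py
```

```text
L 664.5 [488.48 127.69] -17.020133972167965 [47.27 46.06]
   scene 253.5 [486.33 130.27] -22.93855285644531 [27.05 38.56]
R 641.5 [516.56 -87.04] 10.923064231872562 [45.76 46.08]
   scene 549.5 [518.46 -87.39] 11.427523612976074 [40.88 42.4 ]
r3 766.5 [695.66 142.31] -4.444648742675788 [44.32 44.62]
   scene 421.0 [697.75 145.67] -2.671127319335924 [40.53 31.69]
r2 726.0 [684.22  19.3 ] -6.3020935058593555 [44.88 44.92]
   scene 974.0 [682.8  -12.35] -5.328598022460953 [ 41.01 101.63]
r1 715.5 [678.75 -42.31] -6.3794708251953205 [44.56 47.31]
   scene 974.0 [682.8  -12.35] -5.328598022460953 [ 41.01 101.63]
row yaw -5.232656169652985 185.39147426003257 61.85291070564087 free [690.02  80.77] [689.94  80.8 ]
shelf ((684.9932250976562, 49.784332275390625), (289.22735595703125, 101.63602447509766), 84.57118225097656)
panel 6307.5 ((498.1519775390625, -314.5863342285156), (126.09233856201172, 178.2167510986328), 89.73419952392578)
```

Sizes match: the block sides measure 46–47 mm, the shelf 289×102, the lit face 178×126, and the row pitch about 62. Moving above the left block now.

step_arm([
  [-28.6,-24.4,0,0,0,0],
  [-28.6,-24.4,0,0,0,0],
  [-28.6,-24.4,0,0,0,0],
  [-28.6,-24.4,0,0,0,0],
  [-28.6,-24.4,0,0,0,0],
  [-28.6,-24.4,0,0,0,0],
  [-28.6,-24.4,0,0,0,0],
  [-28.6,-24.4,0,0,0,0],
  [-28.6,-24.4,0,0,0,0],
  [-28.6,-24.4,0,0,0,0],
], gripper=85, squeeze=50)

```text
clock: 0.93
ee_pos: [421.7, 260.8, 231.1]
ee_rot: [-3.141, -0.0, 2.742]
ft_force: [-0.0, 0.1, 0.7]
width: 85.2
finger_force: 0.0
```

step_arm([
  [-28.6,-24.4,0,0,0,0],
  [-28.6,-24.4,0,0,0,0],
  [-28.6,-24.4,0,0,0,0],
  [-28.6,-24.4,0,0,0,0],
  [0,0,11,0,0,7],
  [0,0,11,0,0,7],
  [0,0,11,0,0,7],
  [0,0,11,0,0,7],
  [0,0,11,0,0,7],
  [0,0,11,0,0,7],
])

```text
clock: 1.77
ee_pos: [488.6, 128.1, 164.6]
ee_rot: [-3.141, 0.0, 2.003]
ft_force: [-0.1, 0.6, 0.7]
width: 84.6
finger_force: 0.0
```

step_arm([
  [0,0,11,0,0,7],
  [0,0,11,0,0,7],
  [0,0,11,0,0,7],
  [0,0,11,0,0,7],
  [0,0,11,0,0,7],
  [0,0,11,0,0,7],
  [0,0,0,0,0,0],
  [0,0,0,0,0,0],
  [0,0,0,0,0,0],
  [0,0,0,0,0,0],
])

```text
clock: 2.6
ee_pos: [489.3, 128.3, 99.9]
ee_rot: [3.141, -0.001, 1.278]
ft_force: [0.4, -0.5, -0.4]
width: 85.1
finger_force: 0.0
```

step_arm([
  [0,0,18,0,0,0],
  [0,0,18,0,0,0],
  [0,0,18,0,0,0],
  [0,0,17,0,0,0],
  [0,0,16,0,0,0],
  [0,0,0,0,0,0],
  [0,0,0,0,0,0],
])

```text
clock: 3.18
ee_pos: [488.8, 128.0, 12.4]
ee_rot: [-3.141, -0.0, 1.276]
ft_force: [-0.2, -0.6, 0.2]
width: 84.4
finger_force: 0.0
```

step_arm([
  [0,0,0,0,0,0],
  [0,0,0,0,0,0],
  [0,0,0,0,0,0],
  [0,0,0,0,0,0],
  [0,0,0,0,0,0],
  [0,0,0,0,0,0],
  [0,0,0,0,0,0],
], gripper=30, squeeze=50)

```text
clock: 3.77
ee_pos: [490.1, 128.4, 13.5]
ee_rot: [3.139, -0.001, 1.276]
ft_force: [0.5, 0.5, 6.0]
width: 45.5
finger_force: 51.5
```

step_arm([
  [0,0,-5,0,0,0],
  [0,0,-10,0,0,0],
  [0,0,-15,0,0,0],
  [0,0,-15,0,0,0],
  [0,0,-15,0,0,0],
  [0,0,-10,0,0,0],
  [0,0,0,0,0,0],
  [0,0,0,0,0,0],
  [0,0,0,0,0,0],
  [0,0,0,0,0,0],
])

```text
clock: 4.6
ee_pos: [488.1, 128.2, 81.5]
ee_rot: [-3.14, 0.001, 1.276]
ft_force: [-0.3, 0.4, -5.2]
width: 45.4
finger_force: 52.8
```

step_arm([
  [0,0,0,0,0,0],
  [0,0,0,0,0,0],
])

```text
clock: 4.77
ee_pos: [488.4, 128.0, 81.7]
ee_rot: [-3.141, 0.001, 1.276]
ft_force: [-0.6, -0.9, -6.3]
width: 45.5
finger_force: 52.8
```

step_arm([
  [0,0,0,0,0,0],
  [0,0,0,0,0,0],
])

```text
clock: 4.93
ee_pos: [488.7, 128.1, 82.0]
ee_rot: [-3.141, 0.0, 1.275]
ft_force: [-0.2, 0.8, -5.3]
width: 45.4
finger_force: 52.8
```

step_arm([
  [0,0,0,0,0,0],
  [0,0,0,0,0,0],
])

```text
clock: 5.1
ee_pos: [488.8, 128.2, 82.2]
ee_rot: [-3.141, 0.0, 1.276]
ft_force: [-0.4, -0.6, -6.3]
width: 45.3
finger_force: 52.8
```

step_arm([
  [0,0,15,0,0,0],
  [0,0,18,0,0,0],
  [0,0,18,0,0,0],
  [0,0,10,0,0,0],
  [0,0,5,0,0,0],
  [0,0,2,0,0,0],
  [0,0,1,0,0,0],
  [0,0,0,0,0,0],
  [0,0,0,0,0,0],
])

```text
clock: 5.85
ee_pos: [489.6, 128.4, 14.0]
ee_rot: [3.14, -0.001, 1.276]
ft_force: [0.6, -0.1, -5.8]
width: 45.6
finger_force: 52.6
```

step_arm([
  [0,0,0,0,0,0],
  [0,0,0,0,0,0],
  [0,0,0,0,0,0],
  [0,0,0,0,0,0],
  [0,0,0,0,0,0],
  [0,0,-10,0,0,0],
  [0,0,-20,0,0,0],
  [0,0,-25,0,0,0],
  [0,0,-30,0,0,0],
  [0,0,-25,0,0,0],
], gripper=80)

```text
clock: 6.68
ee_pos: [488.8, 128.0, 125.4]
ee_rot: [3.141, -0.0, 1.275]
ft_force: [1.4, -0.4, 0.3]
width: 79.9
finger_force: 0.0
```

step_arm([
  [-32.9,14.9,0,0,0,0],
  [-32.9,14.9,0,0,0,0],
  [-32.9,14.9,0,0,0,0],
  [-32.9,14.9,0,0,0,0],
  [-32.9,14.9,0,0,0,0],
  [-32.9,14.9,0,0,0,0],
  [0,0,0,0,0,-7],
  [0,0,0,0,0,-7],
  [0,0,0,0,0,-7],
  [0,0,0,0,0,-6.8],
])

```text
clock: 7.52
ee_pos: [516.7, -87.1, 124.0]
ee_rot: [3.142, 0.0, 1.766]
ft_force: [-0.5, -0.4, 0.5]
width: 79.9
finger_force: 0.0
```

step_arm([
  [0,0,0,0,0,0],
  [0,0,0,0,0,0],
  [0,0,0,0,0,0],
], gripper=85)

```text
clock: 7.77
ee_pos: [516.9, -86.7, 123.7]
ee_rot: [3.141, 0.0, 1.758]
ft_force: [-0.8, -0.3, 0.5]
width: 85.3
finger_force: 0.0
```

step_arm([
  [0,0,20,0,0,0],
  [0,0,25,0,0,0],
  [0,0,25,0,0,0],
  [0,0,20,0,0,0],
  [0,0,15,0,0,0],
  [0,0,7,0,0,0],
  [0,0,0,0,0,0],
  [0,0,0,0,0,0],
])

```text
clock: 8.43
ee_pos: [517.1, -86.7, 11.5]
ee_rot: [-3.141, 0.0, 1.76]
ft_force: [-0.0, 0.2, 0.1]
width: 85.0
finger_force: 0.0
```

step_arm([
  [0,0,0,0,0,0],
  [0,0,0,0,0,0],
  [0,0,0,0,0,0],
  [0,0,0,0,0,0],
  [0,0,0,0,0,0],
  [0,0,0,0,0,0],
  [0,0,0,0,0,0],
], gripper=30)

```text
clock: 9.02
ee_pos: [517.7, -86.6, 12.3]
ee_rot: [3.14, 0.0, 1.761]
ft_force: [-0.0, -0.1, 6.0]
width: 45.2
finger_force: 52.3
```

step_arm([
  [0,0,-5,0,0,0],
  [0,0,-10,0,0,0],
  [0,0,-15,0,0,0],
  [0,0,-15,0,0,0],
  [0,0,-15,0,0,0],
  [0,0,-10,0,0,0],
  [0,0,0,0,0,0],
  [0,0,0,0,0,0],
  [0,0,0,0,0,0],
  [0,0,0,0,0,0],
])

```text
clock: 9.85
ee_pos: [516.2, -86.4, 80.5]
ee_rot: [-3.14, -0.001, 1.761]
ft_force: [-0.1, 0.6, -2.5]
width: 45.4
finger_force: 51.7
```

step_arm([
  [0,0,0,0,0,0],
  [0,0,0,0,0,0],
])

```text
clock: 10.02
ee_pos: [516.5, -86.6, 80.6]
ee_rot: [-3.14, -0.0, 1.761]
ft_force: [0.9, -0.3, -3.5]
width: 45.2
finger_force: 51.7
```

step_arm([
  [0,0,0,0,0,0],
  [0,0,0,0,0,0],
])

```text
clock: 10.18
ee_pos: [516.8, -86.6, 81.0]
ee_rot: [-3.141, -0.0, 1.761]
ft_force: [-0.5, -0.6, -3.9]
width: 45.3
finger_force: 51.7
```

step_arm([
  [0,0,0,0,0,0],
  [0,0,0,0,0,0],
])

```text
clock: 10.35
ee_pos: [516.9, -86.6, 81.3]
ee_rot: [-3.141, -0.0, 1.761]
ft_force: [0.4, 0.4, -3.4]
width: 45.5
finger_force: 51.7
```

The left block feels like about 5.8 N and the right about 3.4 N, so the right one, now in hand, is the lighter. Carrying it above the empty place.

step_arm([
  [0,0,-15,0,0,0],
  [0,0,-25,0,0,0],
  [0,0,-20,0,0,0],
  [16.5,25.1,0,0,0,0],
  [16.5,25.1,0,0,0,0],
  [16.5,25.1,0,0,0,0],
  [16.5,25.1,0,0,0,0],
  [16.5,25.2,0,0,0,0],
  [16.5,25.2,0,0,0,0],
  [16.5,25.2,0,0,0,0],
])

```text
clock: 11.18
ee_pos: [668.5, 61.3, 141.1]
ee_rot: [-3.141, -0.0, 1.761]
ft_force: [0.6, -0.8, -3.0]
width: 45.4
finger_force: 52.3
```

step_arm([
  [16.6,25.2,0,0,0,0],
  [0,0,0,0,0,5.4],
  [0,0,0,0,0,5.4],
  [0,0,0,0,0,5.4],
  [0,0,0,0,0,0],
  [0,0,0,0,0,0],
  [0,0,0,0,0,0],
  [0,0,0,0,0,0],
  [0,0,0,0,0,0],
  [0,0,0,0,0,0],
])

```text
clock: 12.02
ee_pos: [689.5, 81.0, 141.4]
ee_rot: [-3.142, -0.0, 1.479]
ft_force: [0.5, 0.2, -2.7]
width: 45.6
finger_force: 52.6
```

```bash
python3 - <<'E'
from h import *
im=capture('top');cv2.imwrite('pics/top1.png',im[:,:,::-1])
o=get_obs();print(o['ee_pos'],np.rad2deg(o['ee_rot']),o['ft_force'])
sc=capture('scene');cv2.imwrite('pics/sc1.png',sc[:,:,::-1])
v=cv2.resize(sc[170:340,290:490],None,fx=3,fy=3,interpolation=cv2.INTER_CUBIC);cv2.imwrite('pics/sc1c.png',v[:,:,::-1])
k=blob('top',im,cream(im),(258,282),0);print('L',cv2.contourArea(k),*box('top',k,0))
E
```

```text
[689.59  80.99 141.41] [180.    -0.01  84.71] [ 0.93 -0.25 -2.86]
L 668.5 [487.05 127.82] -15.963409423828141 [47.75 45.89]
```

View pics/sc1c.png

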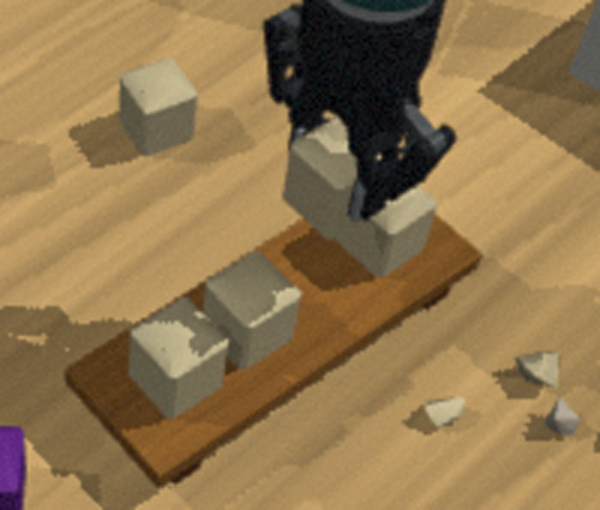

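The scene crop shows the held block over the gap (around (345,190) in the crop), clear of both neighbours. Block L (155,105) is standing back on the bench. Lowering with a 1 mm shift forward.

step_arm([
  [0,1,15,0,0,0],
  [0,0,18,0,0,0],
  [0,0,18,0,0,0],
  [0,0,15,0,0,0],
  [0,0,10,0,0,0],
  [0,0,6,0,0,0],
  [0,0,3,0,0,0],
  [0,0,1,0,0,0],
  [0,0,0,0,0,0],
  [0,0,0,0,0,0],
])

```text
clock: 12.95
ee_pos: [691.2, 81.0, 56.2]
ee_rot: [3.14, -0.0, 1.478]
ft_force: [-0.3, 1.4, -4.1]
width: 45.0
finger_force: 52.7
```

step_arm([
  [0,0,1,0,0,0],
  [0,0,0.5,0,0,0],
  [0,0,0,0,0,0],
  [0,0,0,0,0,0],
])

```text
clock: 13.28
ee_pos: [690.6, 81.1, 54.0]
ee_rot: [3.141, -0.0, 1.478]
ft_force: [0.3, -0.9, -3.4]
width: 45.2
finger_force: 52.7
```

step_arm([
  [0,0,0.6,0,0,0],
  [0,0,0.4,0,0,0],
  [0,0,0,0,0,0],
])

```text
clock: 13.53
ee_pos: [690.5, 81.0, 52.7]
ee_rot: [-3.141, 0.0, 1.478]
ft_force: [-0.0, 0.5, -3.0]
width: 45.2
finger_force: 52.7
```

step_arm([
  [0,0,0.5,0,0,0],
  [0,0,0,0,0,0],
  [0,0,0,0,0,0],
])

```text
clock: 13.78
ee_pos: [690.6, 81.0, 52.5]
ee_rot: [3.142, -0.0, 1.478]
ft_force: [-0.5, -0.6, 0.4]
width: 45.0
finger_force: 52.7
```

step_arm([
  [0,0,0,0,0,0],
  [0,0,0,0,0,0],
  [0,0,0,0,0,0],
  [0,0,0,0,0,0],
  [0,0,0,0,0,0],
  [0,0,-8,0,0,0],
  [0,0,-20,0,0,0],
  [0,0,-25,0,0,0],
  [0,0,-30,0,0,0],
  [0,0,-30,0,0,0],
], gripper=72)

```text
clock: 14.62
ee_pos: [690.2, 80.9, 166.7]
ee_rot: [-3.141, 0.0, 1.478]
ft_force: [0.7, -0.8, -0.1]
width: 71.6
finger_force: 0.0
```

step_arm([
  [-26.4,-22,0,0,0,0],
  [-26.4,-22,0,0,0,0],
  [-26.4,-22,0,0,0,0],
  [-26.4,-22,0,0,0,0],
  [-26.4,-22,0,0,0,0],
  [-26.4,-22,0,0,0,0],
  [-26.4,-22,0,0,0,0],
])

```text
clock: 15.2
ee_pos: [519.1, -89.7, 166.1]
ee_rot: [3.14, -0.0, 1.478]
ft_force: [0.3, 0.4, -0.0]
width: 72.0
finger_force: 0.0
```

```bash
python3 - <<'E'
from h import *
im=capture('top');cv2.imwrite('pics/top2.png',im[:,:,::-1])
sc=capture('scene');cv2.imwrite('pics/sc2.png',sc[:,:,::-1])
m=cream(im)
for nm,c,z in[('L',(258,282),0),('r3',(248,166),40),('N',(282,169),40),('r2',(316,172),40),('r1',(350,174),40)]:
    k=blob('top',im,m,c,0);print(nm,cv2.contourArea(k),*box('top',k,z))
a=cv2.resize(im[130:320,200:400],(600,570),interpolation=cv2.INTER_CUBIC);cv2.imwrite('pics/t2c.png',a[:,:,::-1])
E
```

```text
L 664.5 [487.08 128.  ] -17.016891479492188 [47.34 46.09]
r3 765.5 [695.66 142.31] -4.444648742675788 [44.32 44.62]
N 750.0 [689.17  81.65] -5.608734130859356 [44.39 45.72]
r2 723.5 [684.46  19.71] -6.302551269531247 [44.5  45.62]
r1 715.5 [678.69 -42.38] -6.943626403808579 [44.72 47.19]
```

View pics/t2c.png

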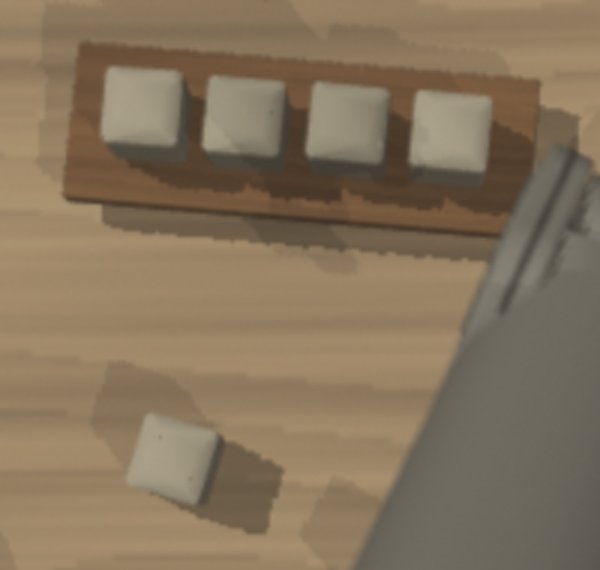

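The crop shows four blocks evenly in line: the new one at (245,115) is within about 1 mm of its place and the neighbours haven't moved. Block L is at (175,460). Fetching it.

step_arm([
  [30.5,-7.3,0,0,0,0],
  [30.5,-7.3,0,0,0,0],
  [30.5,-7.3,0,0,0,0],
  [30.5,-7.3,0,0,0,0],
  [30.5,-7.3,0,0,0,0],
  [30.5,-7.3,0,0,0,0],
  [30.5,-7.3,0,0,0,0],
  [0,0,0,0,0,5.8],
  [0,0,0,0,0,5.8],
  [0,0,0,0,0,0],
], gripper=85)

```text
clock: 16.13
ee_pos: [489.3, 130.0, 165.7]
ee_rot: [3.141, -0.001, 1.275]
ft_force: [0.6, -0.1, -0.1]
width: 84.9
finger_force: 0.0
```

step_arm([
  [0,0,25,0,0,0],
  [0,0,30,0,0,0],
  [0,0,15,0,0,0],
  [0,0,0,0,0,0],
  [0,0,0,0,0,0],
  [0,0,0,0,0,0],
])

```text
clock: 16.63
ee_pos: [490.1, 128.5, 96.3]
ee_rot: [3.14, -0.001, 1.276]
ft_force: [0.4, 0.6, 0.2]
width: 84.8
finger_force: 0.0
```

step_arm([
  [0,0,18,0,0,0],
  [0,0,22,0,0,0],
  [0,0,20,0,0,0],
  [0,0,15,0,0,0],
  [0,0,9,0,0,0],
  [0,0,0,0,0,0],
  [0,0,0,0,0,0],
])

```text
clock: 17.22
ee_pos: [489.7, 128.6, 12.1]
ee_rot: [3.141, -0.001, 1.276]
ft_force: [-0.7, 0.1, 0.6]
width: 85.1
finger_force: 0.0
```

step_arm([
  [0,0,0,0,0,0],
  [0,0,0,0,0,0],
  [0,0,0,0,0,0],
  [0,0,0,0,0,0],
  [0,0,0,0,0,0],
  [0,0,0,0,0,0],
  [0,0,0,0,0,0],
], gripper=30, squeeze=60)

```text
clock: 17.8
ee_pos: [489.7, 128.8, 12.3]
ee_rot: [3.14, -0.001, 1.276]
ft_force: [-0.5, -0.4, 5.7]
width: 45.5
finger_force: 62.0
```

step_arm([
  [0,0,-5,0,0,0],
  [0,0,-10,0,0,0],
  [0,0,-20,0,0,0],
  [0,0,-25,0,0,0],
  [0,0,-25,0,0,0],
  [0,0,-25,0,0,0],
  [0,0,-15,0,0,0],
  [0,0,0,0,0,0],
  [0,0,0,0,0,0],
  [0,0,0,0,0,0],
])

```text
clock: 18.63
ee_pos: [487.8, 128.7, 135.5]
ee_rot: [-3.14, 0.001, 1.276]
ft_force: [-1.3, -0.2, -6.3]
width: 45.5
finger_force: 63.0
```

step_arm([
  [-15,5,0,0,0,0],
  [-30,10,0,0,0,0],
  [-36,12,0,0,0,0],
  [-36,12,0,0,0,0],
  [-36,12,0,0,0,0],
  [-36,12,0,0,0,0],
  [-36,12,0,0,0,0],
  [-36,12,0,0,0,0],
  [-36,12,0,0,0,0],
  [-36,12,0,0,0,0],
])

```text
clock: 19.47
ee_pos: [496.8, -223.6, 134.5]
ee_rot: [-3.138, -0.001, 1.275]
ft_force: [0.7, 0.8, -5.8]
width: 45.3
finger_force: 62.9
```

step_arm([
  [-36,12,0,0,0,0],
  [-30,9,5,0,0,0],
  [-16,4,8,0,0,0],
  [-6,2,8,0,0,0],
  [0,0,4,0,0,0],
  [0,0,0,0,0,0],
  [0,0,0,0,0,0],
  [0,0,0,0,0,0],
  [0,0,0,0,0,0],
  [0,0,0,0,0,0],
])

```text
clock: 20.3
ee_pos: [499.2, -313.4, 111.7]
ee_rot: [3.141, -0.0, 1.277]
ft_force: [-1.0, 0.9, -5.7]
width: 45.3
finger_force: 62.8
```

```bash
python3 - <<'E'
from h import *
o=get_obs();print(o['clock'],o['ee_pos'],np.rad2deg(o['ee_rot']),o['ft_force'],o['joint_vel'])
sc=capture('scene');cv2.imwrite('pics/sc3.png',sc[:,:,::-1])
E
```

```text
20.3 [ 499.21 -313.42  111.74] [179.96  -0.02  73.18] [-1.03  0.88 -5.67] [ 0.  0.  0. -0.  0. -0.  0.]
```

View pics/sc3.png

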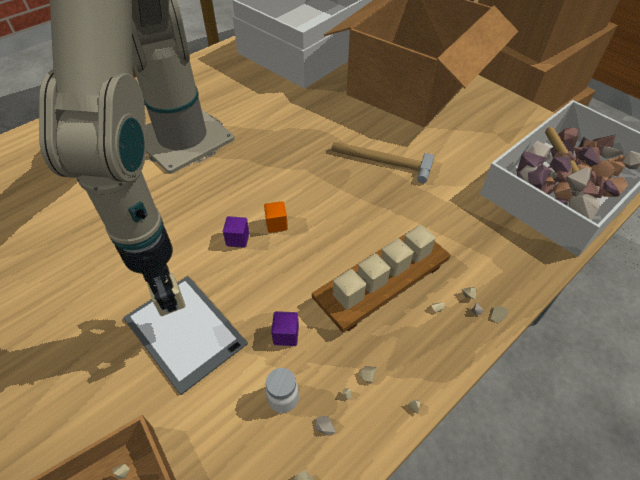

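The scene shows the row of four complete at (385,265). The hammer, jar (282,390) and look-alikes are where they were. The heavy block is held over the panel, with the gripper at (165,295), and its underside is about 91 mm above the lit face.

```bash
python3 -c "
from workcell import *
print(hand_in())"
```

```text
the job is handed in; nothing more can be done
None
```

The job is handed in at 20.3 s: the lighter block (right, about 3.4 N) stands in the shelf gap, within about 1 mm of line by the camera, and the heavier one (left, about 5.8 N) is held still about 91 mm above the middle of the light panel.

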